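# Load a vial carrier into the sampler's feed chute

### The job

Set the oblong single-vial carrier flat in the wide loading end at the top of the sloped feed chute, and then push it gently down the chute until it is fully home: its nose pressed against the sprung stop and the side pawl snapped out behind it. Feel for the stop, which is clamped at a different place each day, and do not ram it or the chute; leave the other two carriers and the solvent bottle where they are.

Things in the scene. Friction and masses are not known exactly. Their poses are not given: they have to be found in the camera images.
- carrier: The carrier to load: grey block 60 mm long (its x), 50 wide (y), 24 high, 0.15 to 0.31 kg, with one amber vial fixed upright in its centre: 22 mm diameter, from 24 to 48 mm above the underside, then an aluminium cap, 21 mm diameter, up to 58 mm. Grip it by the vial. Origin: centre of the underside, z up through the vial. Both ends are alike and either may go first.
- chute: Sloped channel of the feeder, fixed, tilted 14 degrees: steel floor 270 mm long, walls 20 mm high and 4 mm thick, open on top and at its upper end. Origin on the floor's centre line at its upper end, 105 mm above the bench; x runs down along the floor, z is square to it (up), y towards the pawl's side. The carrier stays by friction wherever it is left on the floor; it does not slide by itself.
- loading_end (a point): Middle of the loading end, on the chute floor, 42.5 mm down from the chute's upper end; axes as the chute's. Here, from chute x 0 to 85 mm, the channel is 66 mm wide inside; then its walls close in evenly to 53 mm at x 115 mm and stay so to the lower end. Pushing takes under 2 N, with a bump of about 5 N as the nose spreads the pawl.
- home_nominal (a point): Point on the chute floor, chute x 198 mm: where the carrier's origin is when home if the escapement unit is at its middle setting. That unit, a block across the lower end (to 43 mm above the floor) carrying pawl and stop, is clamped at an unmeasured place up to 12 mm either way along x. At the middle setting the pawl's tip is at x 168 mm, the untouched stop's face at x 225 mm.
- stop_plunger (a joint): The sprung stop, a steel plate 30 mm wide, 3 to 23 mm above the chute floor, facing up the chute: how far it is pressed in (m), 0 untouched. It pushes back with 1.5 N plus 1.5 N per mm. The pawl clears the carrier's rear when the stop is about 3 to 4 mm in; a push of 7 to 10 N does it; at 9 mm (13 N or more) the escapement trips, a failure.
- pawl (a joint): The sprung pawl, a steel strip 34 mm long, 12 mm high, hinged in the +y wall and slanting down the chute into the channel, its tip 9 mm in from the wall: its turn towards the wall (rad), 0 sprung out, about 0.2 with a carrier beside it. It snaps back to 0 once the carrier's rear has passed its tip, and then keeps the carrier from coming back. It moves with the stop's unit.
- round_carrier: Another carrier, to be left alone: round grey puck, 64 mm diameter, 24 mm high, with one vial as on the oblong one. Origin at the centre of the underside.
- double_carrier: Another carrier, to be left alone: narrow grey block 84 mm (its x) by 34 mm by 24 mm with two vials. Origin at the centre of the underside.
- solvent_bottle: Solvent bottle, 86 mm diameter, 180 mm high, to be left alone. Origin at the centre of the underside.
Not all that is in view belongs to the job. What is shaped like the carrier but red is not meant.

How it is judged:
On the way:
1. the oblong carrier lies flat on the chute floor in the loading end, above the pawl (x of carrier in the frame of chute between 0.01 and 0.09 m and y of carrier in the frame of chute between -0.02 and 0.02 m and z of carrier in the frame of chute between -0.004 and 0.004 m and angle between the z axis of carrier and the z axis of chute, either way round below 0.06 rad), for 0.2 s.
At the end, for the whole second after the job is handed in: The oblong carrier lies flat in the narrow part of the chute (within 4 mm of the floor, 0.06 rad), at rest and let go, its nose keeping the sprung stop pressed in by 1 to 7 mm, and the pawl sprung out (under 0.1 rad) behind it (x of carrier in the frame of chute between 0.18 and 0.22 m and y of carrier in the frame of chute between -0.006 and 0.006 m and z of carrier in the frame of chute between -0.004 and 0.004 m and angle between the z axis of carrier and the z axis of chute, either way round below 0.06 rad and value of joint stop_plunger between 0.001 and 0.007 m and value of joint pawl below 0.1 rad and linear speed of carrier below 0.01 m/s); the robot touches nothing.
It fails at once if the stop is rammed: pressed in 9 mm or more, which trips the escapement (value of joint stop_plunger above 0.009 m).
It fails at once if the carrier is forced against the chute or its parts with more than 40 N (contact force between carrier and chute above 40 N).
It fails at once if another carrier or the solvent bottle is moved more than 20 mm (distance of any of round_carrier, double_carrier, solvent_bottle from where it was at the start of the episode above 0.02 m).
It also fails if it takes over 58 s, if anything falls off the work surface, if the arm or the gripper's body presses on something with over 40 N, if the wrist force passes 120 N, or if a joint passes its speed limit or range.

### The arm

A 7-joint arm with a two-finger parallel gripper is mounted at the origin on the work surface. World frame = base frame: x ahead of the robot, y to its left, z up, the work surface at z = 0. Lengths are in m, angles in rad, forces in N, time in s.
With the tool pointing down it reaches from about 0.425 to 0.825 m from the base axis. Payload 3.6 kg.
Tool frame: the origin (TCP) lies midway between the tips of the shut fingers; the grasp point (between the pads) lies 19 mm behind it; z points along the fingers, y is the direction in which the jaws open and shut (so a half turn about z gives the same grasp; the last joint's range is limited). The gripper opens to 85 mm and grips with 20 to 120 N. Pads are 22 mm wide; open, the fingers measure 114 mm over their backs; the gripper's body (76 mm by 85 mm) begins 54 mm behind the grasp point. The pads swing forward as they close: fully open they stand 13 mm farther back than shut.
Start: joints at [-1.204, 0.615, -0.013, 1.423, 0.008, 1.103, -0.04], TCP at [0.249, 0.6, 0.231] pointing down, gripper open.
Joint ranges: [-3.12, 3.12], [-0.3, 2.06], [-1.34, 1.32], [0.26, 2.42], [-1.36, 4.5], [0.01, 1.98], [-2.84, 2.84]. Speed limits (rad/s): [2.79, 2.79, 3.14, 3.14, 3.14, 3.14, 3.14].

### API

Orientations are given as [roll, pitch, yaw] about the fixed x, y, z axes, in that order (R = Rz(yaw) Ry(pitch) Rx(roll)).
In Python, from cell import env gives the robot as it stands.
- The arm moves only by the tool step_arm, never from a script. Its argument "increments" is a list of rows, each a list of 4 numbers: the shift along the tool's x, y, z scaled (see below), then the turn about the tool's z scaled (see below). A call has 1 to 12 rows; each row shifts and turns the commanded pose from where the row before left it, along the tool's axes as they then stand; what a row does not reach is not made up. The controller multiplies each number of a shift by 1000 mm and each number of a turn by pi/2 rad. A row lasts 1/8 s, in which the tool goes at most 62.5 mm and 10.7 degrees, less where a joint would pass 70% of its speed; a pose out of reach is approached as far as the arm can. A call with a number of a shift or a turn outside -1 to 1 is refused whole. A call with a gripper value outside its range is refused whole. "grip" is the closure, from 0 (fully open) to 1 (shut), set as the call begins (left out, the last holds). The fingers move at their own pace and stop on an object; "grip_force" is the grip in N (left out, the last holds). Time passes only in rows, so rows that do not move let the fingers close. It gives the time, the measured TCP pose, the force and the opening at its end, in the units of the state.
- env.read_state(): the state, without advancing time (a new reading comes with each control period).
- env.get_image(name): name is "scene" or "top" or "wrist"; returns a dict with "color" (400x640x3 uint8, blue, green, red), "range_z" (400x640 float32, m along the optical axis (not along the pixel's ray), 0 where there is no reading), "K" (3x3 intrinsics, pixels), "R" (3x3) and "t" (3): a world point X has camera coordinates R X + t; the wrist camera has in their place "hand_eye" (4x4, takes a point from camera to tool coordinates, whose origin is the TCP and whose axes are the flange's). Camera axes: x right, y down, z forward; pixel columns grow to the right and rows downward; lengths in m; the calibration is good to about 2 mm. A picture is of the moment at which its call begins: read the wrist's pose just before it.
- env.finish_job(): hands the job in, once; it reports no verdict.
The state is a dict: "time": time; "joints": joint angles; "joint_vel": joint speeds; "tau": joint torques, N m; "position": TCP position; "orientation": TCP orientation; "wrist_force": force on the tool from outside, world axes, zero at the start; "moment": the same for the moment, N m; "grip_width": finger opening in m.
Only numpy, scipy, OpenCV 4.12 (cv2) and the standard library are available. Lean on these libraries where they do the work, as an engineer would, in place of code of your own. Each camera call takes 0.05 s, during which the arm holds its last target. There are 200 camera calls.

## Working session

There is one attempt and no reset: what is moved stays moved. The work goes in short steps, Python scripts to look and compute and a tool call to move; the robot and the scene stay as the last step left them, time stands still between calls to the robot, and variables do not carry over. Pictures are saved under pics/ and viewed, about 8 in all and at most 12, crops included, and the job is handed in when it is done.

Besides the shell and the picture viewer there is one more tool, called after "Request:" as name([rows], argument=value, ...), one row to a line, values as JSON. step_arm: Moves the arm, as the interface text tells. Shifts and turns lie within -1 to 1; 1 stands for 1000 mm of shift or pi/2 rad of turn. Its arguments: {"type":"object","properties":{"increments":{"type":"array"},"grip":{"type":"number"},"grip_force":{"type":"number"}},"required":["increments"]}

```bash
mkdir -p pics; cat > h.py <<'E'
from cell import env
import cv2, numpy as np
def grab(n):
    d=env.get_image(n); np.savez(f'pics/{n}.npz',**d); return d
def load(n): return np.load(f'pics/{n}.npz')
def pts(d):
    K=d['K'];z=d['range_z'];v,u=np.indices(z.shape)
    c=np.stack([(u-K[0,2])/K[0,0]*z,(v-K[1,2])/K[1,1]*z,z],-1)
    return (c-d['t'])@d['R']   # world, HxWx3
E
python3 - <<'E'
from h import *
a=grab('top');b=grab('scene')
cv2.imwrite('pics/top1.png',a['color']);cv2.imwrite('pics/scene1.png',b['color'])
print(env.read_state())
E
```

```text
{'time': 0.1, 'joints': array([-1.20350472,  0.61584358, -0.01261715,  1.42475821,  0.00810063,
        1.1034231 , -0.04039995]), 'joint_vel': array([-0.00151699, -0.00287029,  0.00147112, -0.00517021, -0.00025296,
        0.0015789 , -0.00073496]), 'tau': array([ 1.23564434e-03, -4.70385468e+01,  2.60232808e-01, -1.71572274e+01,
        1.00899290e-02,  5.87352435e-03,  1.25762440e-05]), 'position': array([0.24912003, 0.59960492, 0.23023384]), 'orientation': array([-3.13921075e+00,  3.12391569e-05,  2.74786756e+00]), 'wrist_force': array([-0.51746462,  0.04915225, -0.34633493]), 'moment': array([-0.00148468, -0.03848967, -0.00420433]), 'grip_width': 0.08522761343734768}
```

View pics/top1.png

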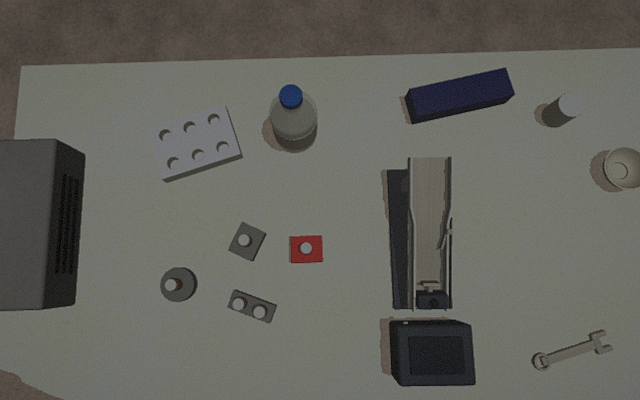

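View pics/scene1.png

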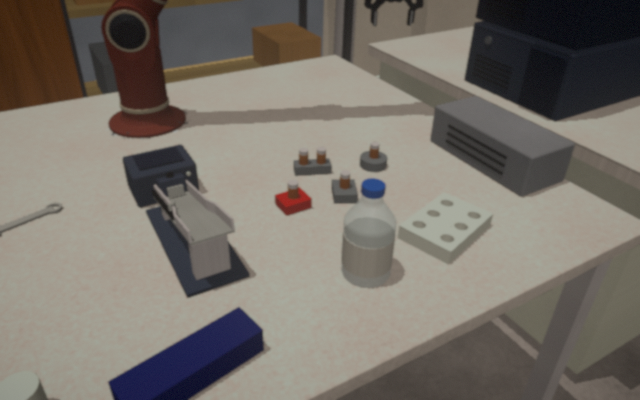

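Candidates in the top view: a square-ish grey block with one vial (247,241), which I choose. The others are the red look-alike (306,249), the round puck (178,284) and the double (252,305). The chute's upper end is at (430,158), its lower end with the escapement at (432,300).

```bash
python3 - <<'E'
from h import *
d=load('top');P=pts(d);c=d['color']
cv2.imwrite('pics/crop1.png',np.hstack([cv2.resize(c[215:275,215:275],(400,400),interpolation=2),cv2.resize(c[150:320,380:465],(300,600),interpolation=2)[:400]]) )
A=cv2.resize(c[150:320,380:465],(300,600),interpolation=2);B=np.zeros((600,400,3),np.uint8);B[:400]=cv2.resize(c[215:275,215:275],(400,400),interpolation=2)
cv2.imwrite('pics/crop1.png',np.hstack([B,A]))
def seg(r0,r1,c0,c1,z0,z1):
    q=P[r0:r1,c0:c1].reshape(-1,3);return q[(q[:,2]>z0)&(q[:,2]<z1)]
def mm(q): return cv2.minAreaRect((q[:,:2]*1000).astype(np.float32)),len(q)
print('R',d['R'][:2],'bench z',np.median(P[200:260,320:370,2]))
print('carrier top',mm(seg(218,268,222,272,.018,.03)));q=seg(218,268,222,272,.052,.07);print('cap',q.mean(0),mm(q))
for n,b in dict(round=(262,305,155,202),dbl=(285,326,222,282),red=(230,268,284,328)).items(): print(n,mm(seg(*b,.018,.03)))
for n,b in dict(bottle=(80,160,260,330)).items(): q=seg(*b,.1,.3);print(n,mm(q),q[:,2].max())
# chute floor plane
q=P[165:270,420:438].reshape(-1,3);q=q[q[:,2]>.02]
for _ in range(4):
    A=np.c_[q[:,:2],np.ones(len(q))];s=np.linalg.lstsq(A,q[:,2],rcond=None)[0];r=q[:,2]-A@s;q=q[abs(r)<max(.002,2*r.std())]
g=np.hypot(*s[:2]);print('plane',s,'tilt',np.degrees(np.arctan(g)),'dir',np.degrees(np.arctan2(-s[1],-s[0])),r.std())
# all chute points above floor
q=P[150:312,385:460].reshape(-1,3);q=q[q[:,2]>.02]
xd=-s[:2]/g;h=q[:,2]-(q[:,:2]@s[:2]+s[2])
f=q[abs(h)<.004];al=(f[:,:2]@xd);print('floor along min/max',np.percentile(al,[0,.5,1,99,100])*1000)
yd=np.array([-xd[1],xd[0]])
w=q[(h>.012)&(h<.024)];al=w[:,:2]@xd;ac=w[:,:2]@yd
for a in np.arange(al.min(),al.max(),.02):
    m=(al>=a)&(al<a+.02);
    if m.any():
        k=np.sort(ac[m]);j=np.argmax(np.diff(k));print(round(a*1000),(k[[0,j,j+1,-1]]*1000).round(1),m.sum())
E
```

```text
R [[-0.02920496 -0.99956633 -0.00377195]
 [-0.98437752  0.02941626 -0.17359604]] bench z 0.0010131523399114289
carrier top (((561.538330078125, 265.3601379394531), (50.389244079589844, 59.803443908691406), 63.570159912109375), 713)
cap [0.56132015 0.26498322 0.05843878] (((561.65380859375, 265.30560302734375), (19.771930694580078, 19.091005325317383), 47.438995361328125), 107)
round (((485.4441833496094, 394.337646484375), (62.481475830078125, 62.41617202758789), 50.39350128173828), 774)
dbl (((441.0581359863281, 256.3367614746094), (83.7562255859375, 34.1160888671875), 68.26708984375), 586)
red (((543.6439208984375, 152.36297607421875), (58.901058197021484, 50.56081008911133), 89.12214660644531), 727)
bottle (((776.1988525390625, 168.76559448242188), (78.43342590332031, 84.08204650878906), 4.82069730758667), 1897) 0.18451427425813144
plane [ 0.25005992  0.00197147 -0.06654015] tilt 14.039893505369596 dir -179.54828901053472 0.0009690534825018387
floor along min/max [-691.91199888 -690.36493908 -689.49710899 -449.67253474 -430.29280615]
-688 [ 34.3  38.8 104.1 109. ] 87
-668 [ 34.   38.  103.9 108.5] 92
-648 [ 32.9  37.7 103.1 107.8] 91
-628 [ 33.   37.2 102.9 107.6] 89
-608 [ 32.9  40.3  99.  107.9] 91
-588 [ 36.7  43.4  94.7 106.1] 108
-568 [ 38.3  42.9  90.7 105.2] 116
-548 [ 37.5  42.3  85.4 105.5] 136
-528 [ 37.3  40.7  93.9 105. ] 109
-508 [ 36.5  40.2  93.3 105.2] 101
-488 [ 36.1  40.   51.7 104.7] 186
-468 [ 35.4  96.9 100.1 104.3] 188
-448 [ 35.6  40.9  95.8 104.4] 65
-428 [35.4 38.5 92.5 96.2] 14
```

View pics/crop1.png

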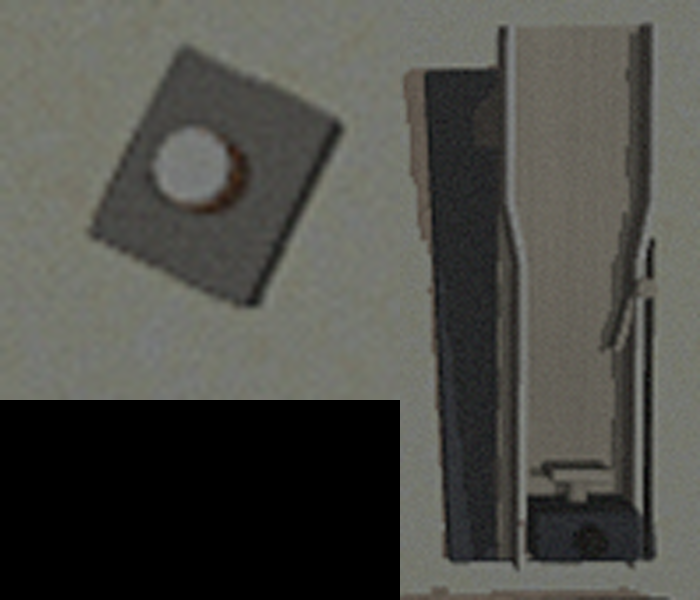

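The crop confirms it: plain grey rectangle with one vial and a white cap, cap at crop (192,167), long side running down-left. The chute is clear; the pawl tip is on the right wall at crop (605,350) and the stop plate at crop (575,467). Next: refine the chute pose and work out the first moves.

```bash
cat >> h.py <<'E'
def inc(target,yaw_deg,n=None):
    "total tool-axis increment: first turn, then shift in the turned frame; printed also in mm"
    s=env.read_state();y=s['orientation'][2];dy=(np.radians(yaw_deg)-y+np.pi)%(2*np.pi)-np.pi
    d=np.array(target)-s['position'];o=[]
    for a in (y,y+dy):
        o.append([d[0]*np.cos(a)+d[1]*np.sin(a),d[0]*np.sin(a)-d[1]*np.cos(a),-d[2]])
    print('turn',-dy/(np.pi/2),'shift in old frame',np.round(o[0],4),'in new frame',np.round(o[1],4))
E
python3 - <<'E'
from h import *
from scipy.optimize import least_squares
d=load('top');P=pts(d)
q=P[150:312,385:460].reshape(-1,3);q=q[q[:,2]>.03]
h=q[:,2]-(q[:,:2]@[.25006,.00197]-.06654);w=q[(h>.017)&(h<.024)]
def loc(p,Q):
    x0,y0,a=p;ex=np.array([np.cos(a),np.sin(a)]);ey=np.array([np.sin(a),-np.cos(a)])*-1
    D=Q[:,:2]-[x0,y0];X=D@ex/np.cos(np.radians(14));return X,D@ey
# h is vertical; point at wall top offset along chute z: X shift = +.02*sin14 horizontally
def res(p):
    X,Y=loc([p[0],p[1],p[2]],w);X=X-.02*np.tan(np.radians(14))
    half=np.interp(X,[.085,.115],[.035,.0285]);return (abs(Y)-half)
W=w.copy()
def f(p): 
    return res([.690,p[0],p[1]])
r=least_squares(f,[-.066,np.radians(179)],loss='soft_l1',f_scale=.002)
print('y0',r.x[0],'deg',np.degrees(r.x[1]),np.median(abs(r.fun)))
r2=least_squares(res,[.690,*r.x],loss='soft_l1',f_scale=.002);print('free x0',r2.x[0],r2.x[1],np.degrees(r2.x[2]))
p=[.690,*r.x]
for n,(v0,v1,u0,u1) in dict(stop=(279,284,425,434),tip=(247,251,436,440)).items():
    for v in range(v0,v1):
        print(n,v,[tuple(np.r_[loc(p,P[v,u][None])[0]*1000,loc(p,P[v,u][None])[1]*1000,P[v,u,2]*1000].round()) for u in range(u0,u1,2 if n=='stop' else 1)])
inc([.5615,.2652,.15],153.5)
E
```

```text
y0 -0.06632266981100442 deg 179.08721926912906 0.0013265786645033917
free x0 0.6924240540758071 -0.06636157382841638 179.0873257765024
stop 279 [(np.float64(216.0), np.float64(-5.0), np.float64(54.0)), (np.float64(216.0), np.float64(-1.0), np.float64(53.0)), (np.float64(216.0), np.float64(3.0), np.float64(54.0)), (np.float64(216.0), np.float64(6.0), np.float64(55.0)), (np.float64(216.0), np.float64(10.0), np.float64(54.0))]
stop 280 [(np.float64(217.0), np.float64(-6.0), np.float64(60.0)), (np.float64(217.0), np.float64(-3.0), np.float64(59.0)), (np.float64(217.0), np.float64(1.0), np.float64(59.0)), (np.float64(217.0), np.float64(5.0), np.float64(57.0)), (np.float64(217.0), np.float64(8.0), np.float64(59.0))]
stop 281 [(np.float64(219.0), np.float64(-7.0), np.float64(64.0)), (np.float64(219.0), np.float64(-4.0), np.float64(66.0)), (np.float64(219.0), np.float64(-1.0), np.float64(66.0)), (np.float64(219.0), np.float64(3.0), np.float64(65.0)), (np.float64(219.0), np.float64(6.0), np.float64(66.0))]
stop 282 [(np.float64(220.0), np.float64(-10.0), np.float64(73.0)), (np.float64(221.0),
[... 858 characters left out ...]
)), (np.float64(160.0), np.float64(18.0), np.float64(67.0)), (np.float64(160.0), np.float64(20.0), np.float64(68.0))]
tip 249 [(np.float64(162.0), np.float64(15.0), np.float64(66.0)), (np.float64(162.0), np.float64(17.0), np.float64(66.0)), (np.float64(162.0), np.float64(18.0), np.float64(68.0)), (np.float64(162.0), np.float64(21.0), np.float64(65.0))]
tip 250 [(np.float64(163.0), np.float64(15.0), np.float64(66.0)), (np.float64(163.0), np.float64(17.0), np.float64(66.0)), (np.float64(163.0), np.float64(18.0), np.float64(66.0)), (np.float64(163.0), np.float64(20.0), np.float64(66.0))]
turn 0.04379126532364848 shift in old frame [-0.4168 -0.189   0.0802] in new frame [-0.4288 -0.1599  0.0802]
```

Request:
step_arm([
  [0,0,0,0.0438],
  [-0.0429,-0.016,0.008,0],
  [-0.0429,-0.016,0.008,0],
  [-0.0429,-0.016,0.008,0],
  [-0.0429,-0.016,0.008,0],
  [-0.0429,-0.016,0.008,0],
  [-0.0429,-0.016,0.008,0],
  [-0.0429,-0.016,0.008,0],
  [-0.0429,-0.016,0.008,0],
  [-0.0429,-0.016,0.008,0],
  [-0.0429,-0.016,0.008,0],
  [0,0,0,0],
], grip=0)

```text
time: 1.6
position: [0.5647, 0.2592, 0.1499]
orientation: [-3.137, 0.002, 2.67]
wrist_force: [0.0, 0.6, -0.8]
grip_width: 0.0854
```

```bash
python3 - <<'E'
from h import *
s=env.read_state();print(s['position'],np.degrees(s['orientation']),s['wrist_force'],s['time'])
inc([.5615,.2652,.028],153.5)
d=grab('wrist');cv2.imwrite('pics/w1.png',d['color'])
# cap position through hand-eye
K=d['K'];z=d['range_z'];v,u=np.indices(z.shape)
c=np.stack([(u-K[0,2])/K[0,0]*z,(v-K[1,2])/K[1,1]*z,z,np.ones_like(z)],-1)@d['hand_eye'].T
from scipy.spatial.transform import Rotation as R
w=c[...,:3]@R.from_euler('xyz',s['orientation']).as_matrix().T+s['position']
near=(np.hypot(w[...,0]-.5615,w[...,1]-.2652)<.05)&(z>0)
m=near&(w[...,2]>.054)&(w[...,2]<.07);print('cap',w[m].mean(0),m.sum())
m=near&(w[...,2]>.018)&(w[...,2]<.03);print(cv2.minAreaRect((w[m][:,:2]*1000).astype(np.float32)),w[m][:,2].mean())
E
```

```text
[0.56473044 0.25917365 0.14988717] [-1.79738732e+02  1.32288805e-01  1.52965672e+02] [ 0.00159107  0.61764908 -0.81858652] 1.6
turn -0.005936973298913683 shift in old frame [0.0056 0.0039 0.1219] in new frame [0.0056 0.004  0.1219]
cap [0.55973878 0.26721742 0.05903282] 453
((560.0269165039062, 267.1977844238281), (49.966983795166016, 59.60875701904297), 63.50348663330078) 0.02516052672646378
```

View pics/w1.png

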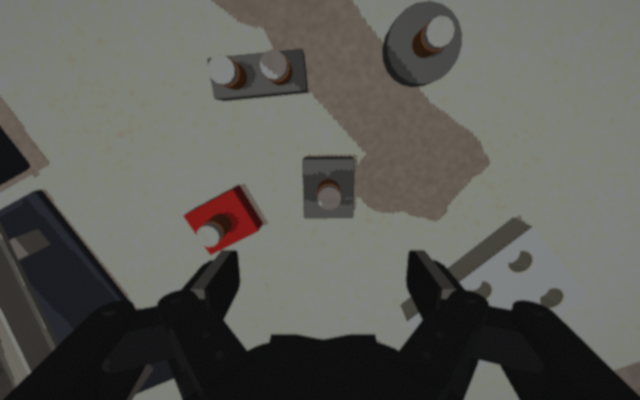

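The wrist view shows the grey carrier (329,187) square between the open jaws. The red one (222,220) is well clear.

Request:
step_arm([
  [0.0068,0.0046,0.02,-0.006],
  [0,0,0.02,0],
  [0,0,0.02,0],
  [0,0,0,0],
  [0,0,0,0],
])

```text
time: 2.28
position: [0.5577, 0.274, 0.092]
orientation: [3.14, 0.0, 2.69]
wrist_force: [0.9, -0.7, 0.3]
grip_width: 0.0852
```

```bash
python3 - <<'E'
from h import *
s=env.read_state();print(s['position'],np.degrees(s['orientation']),s['wrist_force'],s['time'])
inc([.5607,.2663,.028],153.5)
E
```

```text
[0.55772256 0.27395571 0.09201033] [1.79931249e+02 5.16409882e-03 1.54113907e+02] [ 0.94687744 -0.72707174  0.27355689] 2.275
turn 0.006821192983862837 shift in old frame [-0.006  -0.0056  0.064 ] in new frame [-0.0061 -0.0055  0.064 ]
```

Request:
step_arm([
  [-0.0061,-0.0055,0.02,0.0068],
  [0,0,0.01,0],
  [0,0,0,0],
  [0,0,0,0],
  [0,0,0,0],
  [0,0,0,0],
])

```text
time: 3.02
position: [0.5611, 0.2654, 0.0617]
orientation: [3.141, 0.0, 2.678]
wrist_force: [0.2, 0.8, 0.8]
grip_width: 0.0856
```

```bash
python3 - <<'E'
from h import *
s=env.read_state();print(s['position'],np.degrees(s['orientation']),s['joint_vel'].round(4))
inc([.5607,.2663,.028],153.5)
E
```

```text
[0.5611189  0.26539503 0.06174923] [1.79962822e+02 2.08317643e-02 1.53434831e+02] [ 0.0008  0.0029  0.0002  0.002  -0.0005  0.0014  0.0003]
turn -0.0007241004333979594 shift in old frame [0.0008 0.0006 0.0337] in new frame [0.0008 0.0006 0.0337]
```

Request:
step_arm([
  [0.0008,0.0006,0.017,0],
  [0,0,0.0165,0],
  [0,0,0,0],
  [0,0,0,0],
  [0,0,0,0],
])

```text
time: 3.65
position: [0.5609, 0.2662, 0.0282]
orientation: [3.141, 0.001, 2.678]
wrist_force: [0.0, 0.1, -1.3]
grip_width: 0.0857
```

Request:
step_arm([
  [0,0,0,0],
  [0,0,0,0],
  [0,0,0,0],
  [0,0,0,0],
  [0,0,0,0],
  [0,0,0,0],
], grip=1, grip_force=30)

```text
time: 4.4
position: [0.5607, 0.2662, 0.028]
orientation: [3.141, 0.0, 2.678]
wrist_force: [0.4, 0.0, 2.0]
grip_width: 0.0212
```

Request:
step_arm([
  [0,0,-0.02,0],
  [0,0,-0.05,0],
  [0,0,-0.05,0],
  [0,0,-0.05,0],
  [0,0,0,0],
  [0,0,0,0],
  [0,0,0,0],
  [0,0,0,0],
])

```text
time: 5.4
position: [0.5597, 0.2656, 0.1959]
orientation: [-3.139, -0.002, 2.678]
wrist_force: [-0.6, 0.2, -2.2]
grip_width: 0.0207
```

```bash
python3 - <<'E'
from h import *
s=env.read_state();print(s['position'],np.degrees(s['orientation']),s['wrist_force'],s['grip_width'])
O=np.array([.691,-.0663,.105]);ex=np.array([np.cos(np.radians(179.1)),np.sin(np.radians(179.1)),0])
inc(O+ex*.0494+[0,0,.17-.105],179.1)
E
```

```text
[0.55965813 0.26559079 0.19594126] [-1.79828972e+02 -1.23120692e-01  1.53425041e+02] [-0.61339889  0.21178373 -2.24859783] 0.020712212574345423
turn -0.2852773221622765 shift in old frame [-0.2214 -0.2595  0.0259] in new frame [-0.0871 -0.3298  0.0259]
```

Request:
step_arm([
  [0,0,0,-0.0951],
  [0,0,0,-0.0951],
  [0,0,0,-0.0951],
  [-0.0109,-0.0412,0,0],
  [-0.0109,-0.0412,0,0],
  [-0.0109,-0.0412,0,0],
  [-0.0109,-0.0412,0,0],
  [-0.0109,-0.0412,0,0],
  [-0.0109,-0.0412,0,0],
  [-0.0109,-0.0412,0,0],
  [-0.0109,-0.0412,0,0],
  [0,0,0.02,0],
])

```text
time: 6.9
position: [0.6439, -0.0726, 0.1782]
orientation: [-3.136, 0.004, 3.117]
wrist_force: [-0.1, 0.4, -4.3]
grip_width: 0.0206
```

Request:
step_arm([
  [0,0,0,0],
  [0,0,0,0],
  [0,0,0,0],
  [0,0,0,0],
  [0,0,0,0],
  [0,0,0,0],
  [0,0,0,0],
  [0,0,0,0],
])

```text
time: 7.9
position: [0.6425, -0.0649, 0.1778]
orientation: [-3.142, -0.0, 3.126]
wrist_force: [0.8, -0.4, -2.9]
grip_width: 0.0208
```

```bash
python3 - <<'E'
from h import *
s=env.read_state();print(s['position'],np.degrees(s['orientation']),s['wrist_force'],s['grip_width'])
O=np.array([.691,-.0663,.105]);ex=np.array([np.cos(np.radians(179.1)),np.sin(np.radians(179.1)),0])
inc(O+ex*.0494+[0,0,.13-.105],179.1)
a=grab('top');c=a['color'][110:320,370:480];b=grab('scene')['color'][140:300,120:280]
cv2.imwrite('pics/t2.png',np.hstack([cv2.resize(c,(314,600),interpolation=2),cv2.resize(b,(480,600),interpolation=2)]))
P=pts(a);q=P[130:260,390:470].reshape(-1,3);q=q[np.hypot(q[:,0]-.642,q[:,1]+.0655)<.09];print(len(q))
E
```

```text
[ 0.64249936 -0.06492701  0.17779832] [-1.79995235e+02 -3.89530281e-03  1.79102370e+02] [ 0.75458202 -0.41160329 -2.86030292] 0.020763655096555558
turn 2.6332369385887032e-05 shift in old frame [ 0.0009 -0.0006  0.0478] in new frame [ 0.0009 -0.0006  0.0478]
6555
```

View pics/t2.png

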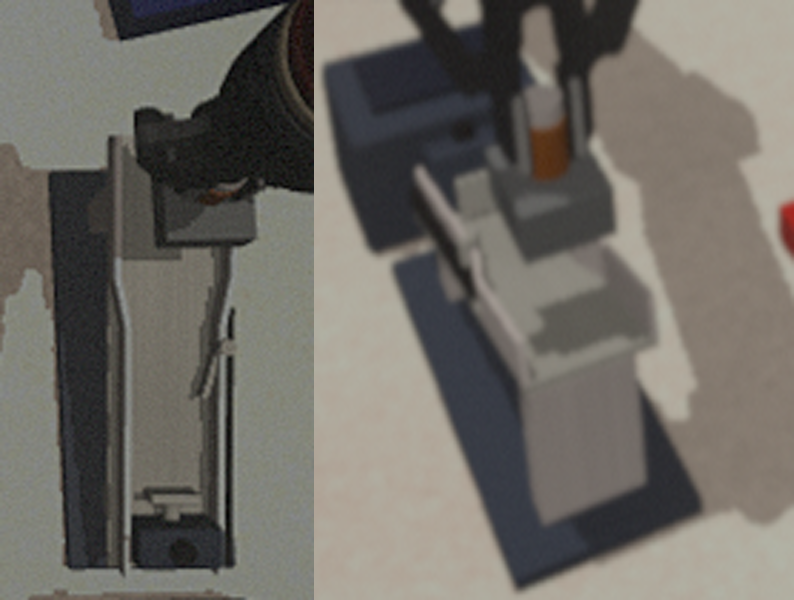

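The carrier hangs level and aligned over the loading end, just above the walls. Lowering it now.

Request:
step_arm([
  [0.0009,-0.0006,0.015,0],
  [0,0,0.015,0],
  [0,0,0.014,0],
  [0,0,0,0],
  [0,0,0,0],
  [0,0,0,0],
  [0,0,0,0],
])

```text
time: 8.88
position: [0.642, -0.0655, 0.1344]
orientation: [-3.141, 0.001, 3.126]
wrist_force: [0.1, 0.0, -1.5]
grip_width: 0.0206
```

Request:
step_arm([
  [0,0,0.001,0],
  [0,0,0.001,0],
  [0,0,0.001,0],
  [0,0,0.001,0],
  [0,0,0.001,0],
  [0,0,0,0],
  [0,0,0,0],
], grip_force=20)

```text
time: 9.75
position: [0.6416, -0.0655, 0.1288]
orientation: [-3.142, -0.0, 3.126]
wrist_force: [1.1, 0.4, -2.7]
grip_width: 0.0207
```

Request:
step_arm([
  [0,0,0.001,0],
  [0,0,0.001,0],
  [0,0,0,0],
  [0,0,0,0],
])

```text
time: 10.25
position: [0.6414, -0.0655, 0.1278]
orientation: [-3.141, -0.0, 3.126]
wrist_force: [-3.4, -0.1, 6.0]
grip_width: 0.0206
```

Request:
step_arm([
  [0,0,0.001,0],
  [0,0,0.001,0],
  [0,0,0,0],
  [0,0,0,0],
])

```text
time: 10.75
position: [0.6409, -0.0655, 0.1273]
orientation: [-3.141, -0.001, 3.126]
wrist_force: [-8.1, 1.0, 11.6]
grip_width: 0.0208
```

Pressing straight down jams: the contact force points through the grip axis. I'll swing the tool along the arc about the rear bottom edge instead, so the carrier pivots flat in the jaws.

Request:
step_arm([
  [0,0,-0.002,0],
  [0.0016,0,0.001,0],
  [0.0016,0,0.0011,0],
  [0,0,0,0],
  [0,0,0,0],
])

```text
time: 11.38
position: [0.6398, -0.0654, 0.1264]
orientation: [-3.141, 0.004, 3.126]
wrist_force: [-2.9, 0.1, 8.3]
grip_width: 0.0209
```

Request:
step_arm([
  [0.0016,0,0.0012,0],
  [0.0016,0,0.0013,0],
  [0,0,0,0],
  [0,0,0,0],
])

```text
time: 11.88
position: [0.6369, -0.0654, 0.1237]
orientation: [-3.141, 0.005, 3.126]
wrist_force: [-1.8, -0.1, 6.5]
grip_width: 0.0208
```

Request:
step_arm([
  [0.0015,0,0.0012,0],
  [0.0015,0,0.0013,0],
  [0.0015,0,0.0013,0],
  [0,0,0,0],
  [0,0,0,0],
])

```text
time: 12.5
position: [0.6324, -0.0653, 0.1192]
orientation: [-3.142, 0.004, 3.126]
wrist_force: [1.1, 1.0, 2.6]
grip_width: 0.021
```

Request:
step_arm([
  [0.0015,0,0.0012,0],
  [0.0015,0,0.0012,0],
  [0,0,0,0],
  [0,0,0,0],
])

```text
time: 13.0
position: [0.6323, -0.0653, 0.119]
orientation: [-3.141, 0.011, 3.126]
wrist_force: [2.7, -1.0, 11.0]
grip_width: 0.021
```

```bash
python3 - <<'E'
from h import *
b=grab('scene')['color'][140:300,120:280]
cv2.imwrite('pics/t3.png',cv2.resize(b,(600,600),interpolation=2))
E
```

```text
(no output)
```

View pics/t3.png

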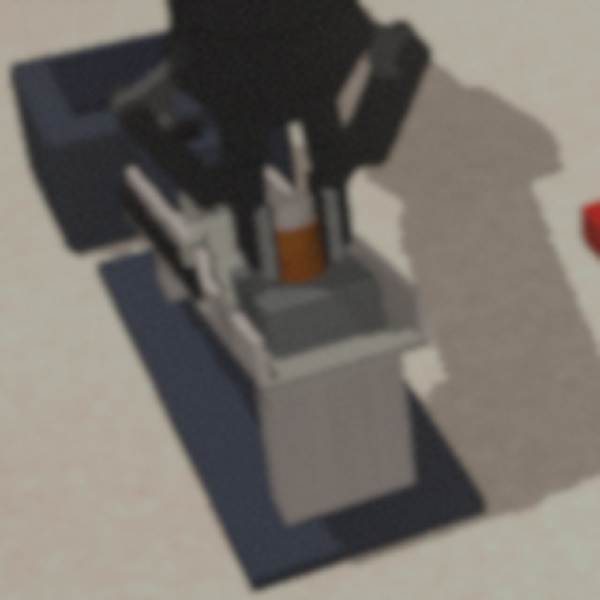

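The carrier now lies flat in the loading end (crop (315,300)), and the force rose to 11 N at no further travel. I'll ease off, open and rise.

Request:
step_arm([
  [-0.0005,0,-0.0018,0],
  [0,0,0,0],
  [0,0,0,0],
])

```text
time: 13.42
position: [0.6295, -0.0652, 0.1184]
orientation: [-3.142, 0.003, 3.126]
wrist_force: [1.2, 0.9, 6.7]
grip_width: 0.021
```

Request:
step_arm([
  [0,0,0,0],
  [0,0,0,0],
  [0,0,0,0],
  [0,0,0,0],
  [0,0,0,0],
], grip=0)

```text
time: 14.05
position: [0.6281, -0.0653, 0.1177]
orientation: [3.142, -0.0, 3.126]
wrist_force: [0.1, -0.2, 0.4]
grip_width: 0.0855
```

Request:
step_arm([
  [0,0,-0.03,0],
  [0,0,-0.04,0],
  [0,0,-0.03,0],
  [-0.035,0,0,0],
  [-0.035,0,0,0],
  [-0.02,0,0,0],
  [0,0,0,0],
  [0,0,0,0],
  [0,0,0,0],
  [0,0,0,0],
], grip=1)

```text
time: 15.3
position: [0.7178, -0.0668, 0.2183]
orientation: [-3.141, 0.0, 3.126]
wrist_force: [0.3, -0.2, -0.0]
grip_width: 0.0001
```

```bash
cat >> h.py <<'E'
T=np.radians(14);A=np.radians(179.1)
EX=np.array([np.cos(A)*np.cos(T),np.sin(A)*np.cos(T),-np.sin(T)]);EY=np.array([-np.sin(A),np.cos(A),0]);EZ=np.cross(EX,EY)
O=np.array([.691,-.0663,.105])
def chute(p): return (np.asarray(p)-O)@np.c_[EX,EY,EZ]
def world(c): return O+np.c_[EX,EY,EZ]@np.array(c)
E
python3 - <<'E'
from h import *
s=env.read_state();print(s['position'],chute(s['position']),s['wrist_force'],s['grip_width'],s['time'],s['joints'].round(2))
for n in ('top','scene'):
    d=grab(n);q=chute(pts(d).reshape(-1,3)); v,u=np.indices((400,640))
    c=d['color'].reshape(-1,3).astype(int);g=(c.max(1)-c.min(1)<25)
    m=(abs(q[:,2]-.024)<.0035)&(abs(q[:,1])<.031)&(q[:,0]>0)&(q[:,0]<.13)
    m2=(q[:,2]>.05)&(q[:,2]<.065)&(abs(q[:,1])<.03)&(q[:,0]>0)&(q[:,0]<.13)
    print(n,m.sum(),cv2.minAreaRect((q[m][:,:2]*1000).astype(np.float32)) if m.sum()>5 else 0,np.median(q[m][:,2]),'cap',q[m2].mean(0),m2.sum())
a=load('top')['color'][130:320,370:480];b=load('scene')['color'][140:300,120:280]
cv2.imwrite('pics/t4.png',np.hstack([cv2.resize(a,(347,600),interpolation=2),cv2.resize(b,(450,600),interpolation=2)]))
inc(world([-.02,0,.10]),179.1)
E
```

```text
[ 0.71776501 -0.06677244  0.21829201] [-5.33817932e-02  5.19795535e-05  1.03450716e-01] [ 0.33086871 -0.20591337 -0.04524319] 0.00010276230564630159 15.3 [ 0.12  0.75 -0.11  1.19  0.08  1.2   1.56]
top 899 ((75.5823745727539, -0.092620849609375), (107.94108581542969, 60.868350982666016), 0.7539553642272949) 0.02486008551432262 cap [ 0.05161157 -0.0002486   0.05836261] 145
scene 431 ((75.62992095947266, -0.4356708526611328), (109.06884002685547, 61.63915252685547), 0.979948878288269) 0.024823449599796855 cap [0.04841597 0.002243   0.05611216] 108
turn -1.6392000998658802e-05 shift in old frame [0.0317 0.     0.0113] in new frame [0.0317 0.     0.0113]
```

View pics/t4.png

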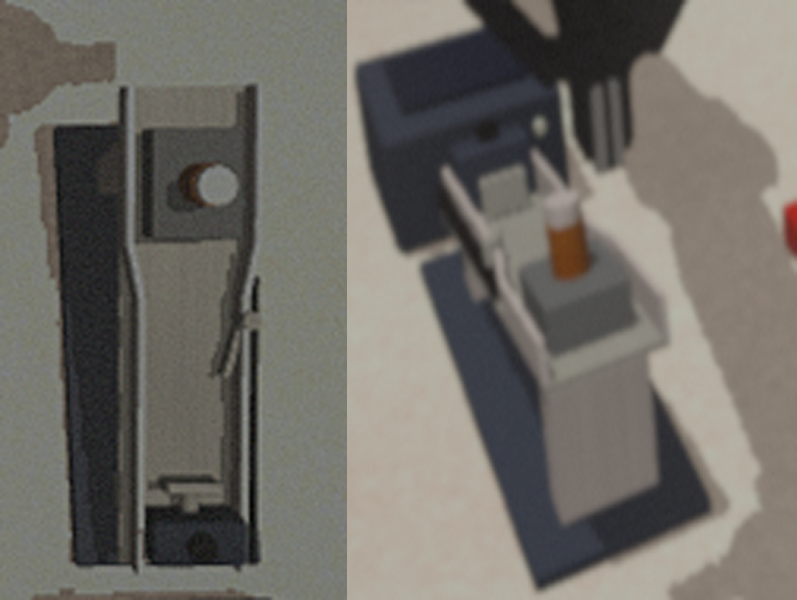

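The carrier lies flat at chute x≈50, y≈0 (top crop (190,185), clear of both walls). Next, put the shut fingers behind it, low in the channel.

```bash
python3 - <<'E'
from h import *
print(world([-.015,0,.010]),EX*.01);inc(world([-.015,0,.010]),179.1)
E
```

```text
[ 0.70313372 -0.06649061  0.11833179] [-0.00970176  0.00015241 -0.00241922]
turn -1.6392000998658802e-05 shift in old frame [0.0148 0.     0.0998] in new frame [0.0148 0.     0.0998]
```

Request:
step_arm([
  [0.0148,0,0,0],
  [0,0,0.03,0],
  [0,0,0.03,0],
  [0,0,0.025,0],
  [0,0,0.0148,0],
  [0,0,0,0],
  [0,0,0,0],
  [0,0,0,0],
  [0,0,0,0],
])

```text
time: 16.52
position: [0.7038, -0.0665, 0.1189]
orientation: [-3.141, 0.002, 3.126]
wrist_force: [-1.2, 0.4, 0.4]
grip_width: -0.0
```

Request:
step_arm([
  [0.0049,0,0.0012,0],
  [0.0049,0,0.0012,0],
  [0.0049,0,0.0012,0],
  [0.0049,0,0.0012,0],
  [0.0049,0,0.0012,0],
  [0.0049,0,0.0012,0],
])

```text
time: 17.27
position: [0.674, -0.066, 0.1109]
orientation: [-3.142, 0.001, 3.126]
wrist_force: [0.8, -0.8, -0.4]
grip_width: 0.0004
```

Request:
step_arm([
  [0.0049,0,0.0012,0],
  [0.0049,0,0.0012,0],
  [0.0049,0,0.0012,0],
  [0.0049,0,0.0012,0],
  [0.0049,0,0.0012,0],
])

```text
time: 17.9
position: [0.6492, -0.0656, 0.1047]
orientation: [-3.142, -0.0, 3.126]
wrist_force: [0.4, 0.4, -1.3]
grip_width: 0.0002
```

```bash
cat >> h.py <<'E'
def where():
    s=env.read_state();print('tcp',chute(s['position']).round(4),'F',(s['wrist_force']@np.c_[EX,EY,EZ]).round(1),'t',s['time'])
    d=grab('top');q=chute(pts(d).reshape(-1,3))
    for z0,z1,n in ((.05,.064,'cap'),):
        m=(q[:,2]>z0)&(q[:,2]<z1)&(abs(q[:,1])<.02)&(q[:,0]>s0(s)+.02)&(q[:,0]<s0(s)+.07);print(n,np.median(q[m],0).round(4),m.sum())
    return d
def s0(s): return chute(s['position'])[0]
E
python3 - <<'E'
from h import *
d=where();cv2.imwrite('pics/t5.png',np.hstack([cv2.resize(d['color'][130:320,370:480],(347,600),interpolation=2),cv2.resize(grab('scene')['color'][140:300,120:280],(450,600),interpolation=2)]))
E
```

```text
tcp [ 0.0406 -0.0001  0.0099] F [-0.1 -0.4 -1.3] t 17.9
cap [ 0.0792 -0.0006  0.0586] 144
```

View pics/t5.png

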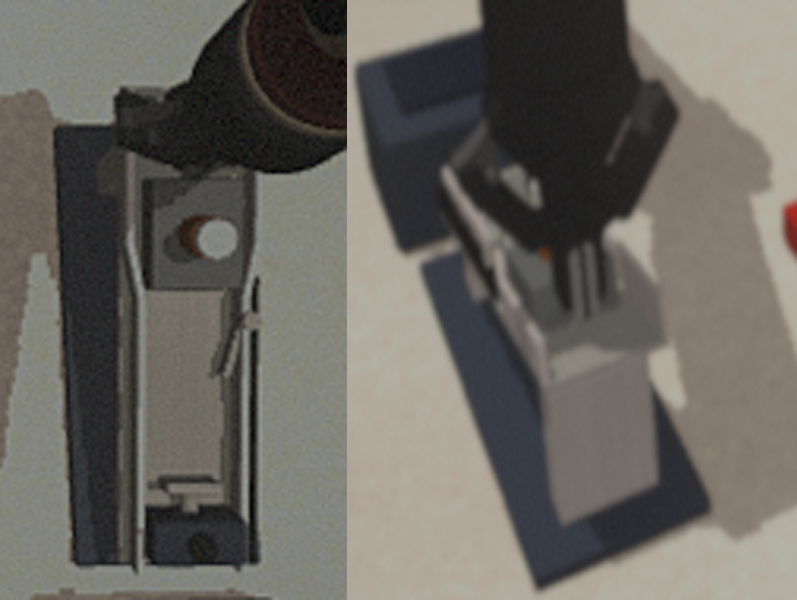

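The fingers push squarely and the carrier slides flat (vial at (215,240)) with negligible force. Continuing at 24 mm/s.

Request:
step_arm([
  [0.0029,0,0.0007,0],
  [0.0029,0,0.0007,0],
  [0.0029,0,0.0007,0],
  [0.0029,0,0.0007,0],
  [0.0029,0,0.0007,0],
  [0.0029,0,0.0007,0],
  [0.0029,0,0.0008,0],
  [0.0029,0,0.0008,0],
])

```text
time: 19.0
position: [0.6265, -0.0652, 0.0992]
orientation: [3.142, 0.001, 3.126]
wrist_force: [1.7, -0.6, 0.1]
grip_width: -0.0002
```

Request:
step_arm([
  [0.0029,0,0.0007,0],
  [0.0029,0,0.0007,0],
  [0.0029,0,0.0007,0],
  [0.0029,0,0.0007,0],
  [0.0029,0,0.0007,0],
  [0.0029,0,0.0008,0],
])

```text
time: 19.75
position: [0.6112, -0.0648, 0.0957]
orientation: [3.141, 0.006, 3.126]
wrist_force: [5.0, 0.5, 0.6]
grip_width: -0.0001
```

Request:
step_arm([
  [0.0029,0,0.0007,0],
  [0.0029,0,0.0007,0],
  [0.0029,0,0.0007,0],
  [0.0029,0,0.0007,0],
  [0.0029,0,0.0007,0],
  [0.0029,0,0.0008,0],
])

```text
time: 20.5
position: [0.5911, -0.0645, 0.0903]
orientation: [3.141, -0.0, 3.126]
wrist_force: [3.6, 0.5, 1.7]
grip_width: -0.0001
```

```bash
python3 - <<'E'
from h import *
where()
E
```

```text
tcp [ 0.1005 -0.0003  0.0099] F [-3.9 -0.6  0.7] t 20.5
cap [ 0.1383 -0.0015  0.0586] 146
```

Request:
step_arm([
  [0.0029,0,0.0007,0],
  [0.0029,0,0.0007,0],
  [0.0029,0,0.0007,0],
  [0.0029,0,0.0007,0],
  [0.0029,0,0.0007,0],
  [0.0029,0,0.0008,0],
  [0.0029,0,0.0007,0],
  [0.0029,0,0.0008,0],
  [0.0029,0,0.0007,0],
])

```text
time: 21.68
position: [0.5652, -0.0642, 0.084]
orientation: [3.142, -0.0, 3.126]
wrist_force: [1.6, 2.7, 0.9]
grip_width: 0.0
```

Request:
step_arm([
  [0.001,0,0.0002,0],
  [0.001,0,0.0003,0],
  [0.001,0,0.0002,0],
  [0.001,0,0.0003,0],
  [0,0,0,0],
  [0,0,0,0],
])

```text
time: 22.42
position: [0.5615, -0.0643, 0.083]
orientation: [-3.141, 0.0, 3.126]
wrist_force: [2.2, 0.8, 2.5]
grip_width: 0.0001
```

```bash
python3 - <<'E'
from h import *
d=where()
cv2.imwrite('pics/t6.png',cv2.resize(d['color'][200:310,400:470],(380,600),interpolation=2))
E
```

```text
tcp [0.131 0.    0.01 ] F [-2.7 -0.9  1.9] t 22.425
cap [ 0.168  -0.0027  0.0586] 144
```

View pics/t6.png

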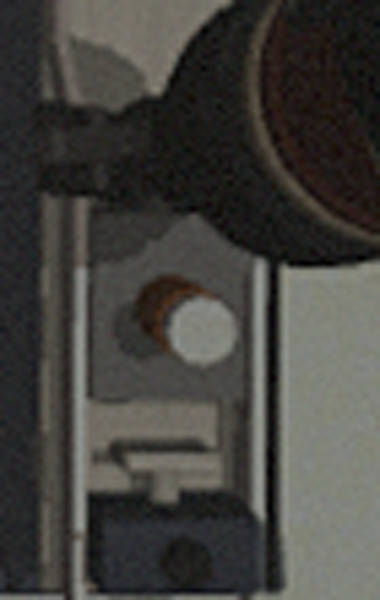

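About 14 mm of floor remains between the nose (row 400) and the stop plate (row ~445). Closing it at 1 mm per row, checking force.

Request:
step_arm([
  [0.001,0,0.0002,0],
  [0.001,0,0.0003,0],
  [0.001,0,0.0002,0],
  [0.001,0,0.0003,0],
  [0.001,0,0.0002,0],
  [0.001,0,0.0003,0],
  [0.001,0,0.0002,0],
  [0.001,0,0.0003,0],
])

```text
time: 23.48
position: [0.5535, -0.0641, 0.081]
orientation: [-3.142, 0.0, 3.126]
wrist_force: [4.2, 1.2, 3.3]
grip_width: 0.0001
```

Request:
step_arm([
  [0.001,0,0.0002,0],
  [0.001,0,0.0003,0],
  [0.001,0,0.0002,0],
  [0,0,0,0],
])

```text
time: 23.98
position: [0.5501, -0.0641, 0.0801]
orientation: [-3.141, -0.001, 3.126]
wrist_force: [2.6, 1.3, 2.2]
grip_width: 0.0001
```

Request:
step_arm([
  [0.001,0,0.0002,0],
  [0.001,0,0.0003,0],
  [0,0,0,0],
])

```text
time: 24.35
position: [0.5482, -0.064, 0.0797]
orientation: [-3.142, -0.0, 3.126]
wrist_force: [3.2, 0.9, 1.3]
grip_width: -0.0001
```

Request:
step_arm([
  [0.001,0,0.0002,0],
  [0,0,0,0],
  [0,0,0,0],
])

```text
time: 24.72
position: [0.5471, -0.064, 0.0794]
orientation: [-3.142, -0.001, 3.126]
wrist_force: [3.9, 1.4, 2.5]
grip_width: -0.0003
```

Request:
step_arm([
  [0.001,0,0.0003,0],
  [0,0,0,0],
  [0,0,0,0],
])

```text
time: 25.1
position: [0.5464, -0.064, 0.0792]
orientation: [-3.142, -0.0, 3.126]
wrist_force: [3.4, 1.0, 1.7]
grip_width: -0.0
```

Request:
step_arm([
  [0.001,0,0.0002,0],
  [0,0,0,0],
  [0,0,0,0],
])

```text
time: 25.48
position: [0.5451, -0.064, 0.0789]
orientation: [-3.142, -0.001, 3.126]
wrist_force: [3.0, 1.3, 3.3]
grip_width: -0.0002
```

Request:
step_arm([
  [0.001,0,0.0003,0],
  [0,0,0,0],
  [0,0,0,0],
])

```text
time: 25.85
position: [0.5448, -0.0639, 0.0788]
orientation: [-3.142, 0.001, 3.126]
wrist_force: [3.8, 1.5, 1.6]
grip_width: 0.0001
```

Request:
step_arm([
  [0.001,0,0.0002,0],
  [0,0,0,0],
  [0,0,0,0],
])

```text
time: 26.22
position: [0.5442, -0.0639, 0.0787]
orientation: [-3.142, 0.002, 3.126]
wrist_force: [4.1, 2.2, 2.4]
grip_width: 0.0001
```

Motion now lags the command, so the nose is at the stop. Continuing in single steps.

Request:
step_arm([
  [0.001,0,0.0002,0],
  [0,0,0,0],
  [0,0,0,0],
])

```text
time: 26.6
position: [0.5436, -0.0639, 0.0786]
orientation: [-3.142, 0.003, 3.126]
wrist_force: [5.4, 0.6, 1.5]
grip_width: -0.0002
```

Request:
step_arm([
  [0.001,0,0.0003,0],
  [0,0,0,0],
  [0,0,0,0],
])

```text
time: 26.98
position: [0.5433, -0.0639, 0.0785]
orientation: [-3.142, 0.004, 3.126]
wrist_force: [6.2, 1.3, 2.3]
grip_width: 0.0002
```

```bash
python3 - <<'E'
from h import *
where()
E
```

```text
tcp [ 0.1498 -0.      0.0101] F [-6.5 -1.4  0.7] t 26.975
cap [ 0.1878 -0.0024  0.0585] 144
```

Request:
step_arm([
  [0.001,0,0.0002,0],
  [0,0,0,0],
  [0,0,0,0],
])

```text
time: 27.4
position: [0.5427, -0.0639, 0.0784]
orientation: [-3.142, 0.005, 3.126]
wrist_force: [6.9, 1.0, 1.6]
grip_width: -0.0001
```

Request:
step_arm([
  [0.001,0,0.0003,0],
  [0,0,0,0],
  [0,0,0,0],
])

```text
time: 27.78
position: [0.5424, -0.0639, 0.0783]
orientation: [-3.142, 0.007, 3.126]
wrist_force: [7.9, 1.2, 1.8]
grip_width: 0.0
```

```bash
python3 - <<'E'
from h import *
d=where()
P=chute(pts(d).reshape(-1,3)).reshape(400,640,3)
cv2.imwrite('pics/t7.png',cv2.resize(d['color'][225:310,405:465],(560,600),interpolation=2))
E
```

```text
tcp [ 0.1507 -0.      0.0101] F [-8.1 -1.4 -0.1] t 27.775
cap [ 0.188  -0.0021  0.0585] 144
```

View pics/t7.png

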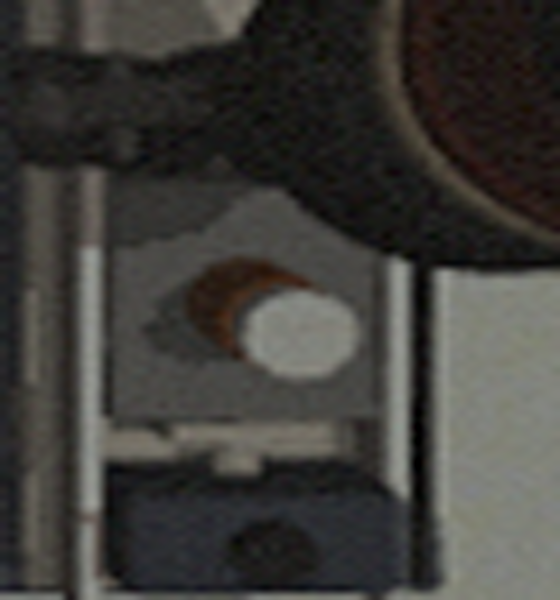

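The nose is against the stop (row ~420), and force rises at the spring's rate.

Request:
step_arm([
  [0.001,0,0.0002,0],
  [0,0,0,0],
  [0,0,0,0],
])

```text
time: 28.2
position: [0.5417, -0.0639, 0.0782]
orientation: [-3.142, 0.007, 3.126]
wrist_force: [7.7, 0.9, 1.4]
grip_width: -0.0003
```

Request:
step_arm([
  [0.001,0,0.0003,0],
  [0,0,0,0],
  [0,0,0,0],
])

```text
time: 28.58
position: [0.5407, -0.0642, 0.0779]
orientation: [-3.141, 0.007, 3.126]
wrist_force: [7.8, 0.8, 2.0]
grip_width: 0.0001
```

```bash
python3 - <<'E'
from h import *
where()
E
```

```text
tcp [0.1524 0.0002 0.0101] F [-8.1 -0.9  0.1] t 28.575
cap [ 0.1896 -0.0024  0.0583] 147
```

Request:
step_arm([
  [0.001,0,0.0002,0],
  [0,0,0,0],
  [0,0,0,0],
])

```text
time: 29.0
position: [0.5401, -0.0642, 0.0778]
orientation: [-3.141, 0.008, 3.126]
wrist_force: [7.9, -0.3, 0.9]
grip_width: -0.0002
```

```bash
python3 - <<'E'
from h import *
where()
E
```

```text
tcp [0.153  0.0002 0.0101] F [-7.9  0.2 -1.1] t 29.0
cap [ 0.1905 -0.002   0.0584] 141
```

The lateral force has gone to zero and the drag has dropped, which suggests the pawl has snapped. I'll back off gently, rise and look.

Request:
step_arm([
  [-0.002,0,-0.0005,0],
  [-0.002,0,-0.0005,0],
  [-0.002,0,-0.0005,0],
  [-0.002,0,-0.0005,0],
  [-0.002,0,-0.0005,0],
  [-0.002,0,-0.0005,0],
  [-0.002,0,-0.0005,0],
  [0,0,0,0],
])

```text
time: 30.05
position: [0.5503, -0.0641, 0.0802]
orientation: [-3.141, -0.001, 3.126]
wrist_force: [0.0, 0.6, -0.5]
grip_width: 0.0004
```

Request:
step_arm([
  [0,0,-0.02,0],
  [0,0,-0.04,0],
  [0,0,-0.04,0],
  [-0.05,0,-0.04,0],
  [-0.05,0,0,0],
  [-0.05,0,0,0],
  [0,0,0,0],
  [0,0,0,0],
  [0,0,0,0],
])

```text
time: 31.18
position: [0.6981, -0.0666, 0.2198]
orientation: [-3.141, -0.001, 3.126]
wrist_force: [0.5, 0.1, 0.2]
grip_width: 0.0
```

```bash
python3 - <<'E'
from h import *
s=env.read_state();print(s['position'],s['wrist_force'],s['time'])
d=grab('top');q=chute(pts(d).reshape(-1,3))
m=(q[:,2]>.05)&(q[:,2]<.064)&(abs(q[:,1])<.02)&(q[:,0]>.15)&(q[:,0]<.215);print('cap',np.median(q[m],0),m.sum())
cv2.imwrite('pics/t8.png',cv2.resize(d['color'][225:310,405:465],(560,600),interpolation=2))
E
```

```text
[ 0.69806016 -0.06657055  0.21984479] [0.54200401 0.0555517  0.22791339] 31.175
cap [ 0.18869389 -0.00243524  0.05837442] 139
```

View pics/t8.png

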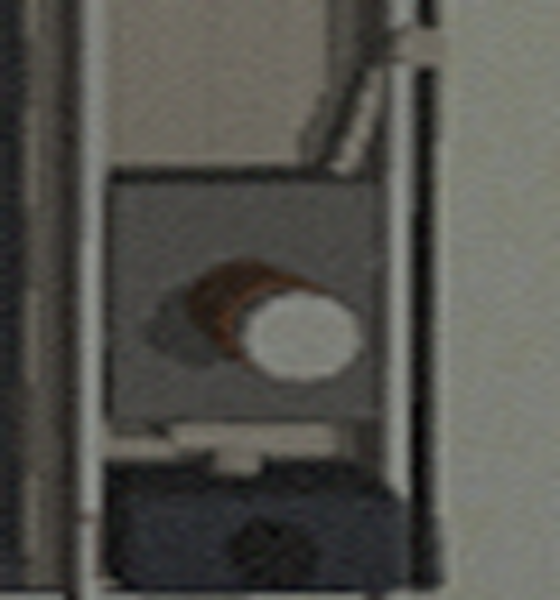

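The pawl is out, with its tip (345,165) right behind the carrier's rear edge (row 172), and the nose is on the stop plate (row 425). The arm is clear. I'll let it settle and hand in.

Request:
step_arm([
  [0,0,0,0],
  [0,0,0,0],
  [0,0,0,0],
  [0,0,0,0],
])

```text
time: 31.72
position: [0.6992, -0.0664, 0.2194]
orientation: [-3.142, -0.0, 3.126]
wrist_force: [-0.1, -0.7, -0.6]
grip_width: 0.0001
```

```bash
python3 -c "
from cell import env
print(env.finish_job())"
```

```text
the job is handed in; nothing more can be done
None
```

The oblong carrier looks fully home in the chute. I handed the job in at about 32 s of the 58 s allowed, and no verdict was reported.

**What I did:** I gripped the carrier by its vial and set it in the loading end, swinging it flat about its rear edge because pressing straight down jammed. I then pushed it down with the shut fingers low behind the block. The pawl bump was about 5 N. The push on the stop peaked at about 8 N, which I estimate pressed it in 4 to 5 mm.

**Last checks:**
- **Pawl:** the sideways force dropped to zero at the end of the push. The last picture shows the pawl sprung out right behind the carrier's rear edge.
- **Position:** the vial cap measures chute x ≈ 189 mm, y ≈ -2 mm. That fits the stop's clamped place, about 10 mm up the chute from nominal as seen at the start. The carrier sprang back about 2 mm onto the pawl when I let go.
- **Seating:** the cap's height fits the carrier lying flat, and the nose is on the stop plate. The arm is clear, with no force beyond sensor noise.

**Not measured:** the stop's press depth and the pawl's angle could only be judged from force, travel and the picture. I also did not re-measure the other two carriers or the bottle at the end, but the arm never touched them.

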